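# Slide the stray container into the spice rack and shut the gate

### The arm

A 7-joint arm with a two-finger parallel gripper is mounted at the origin on a cart in front of the work surface, level with it; the furniture and walls round the work are solid. World frame = base frame: x ahead of the robot, y to its left, z up, the work surface at z = 0. Lengths are in mm, angles in rad, forces in N, time in s.
With the tool pointing down it reaches from about 425 to 1025 mm from the base axis. Payload 9.4 kg.
Tool frame: the origin (TCP) lies midway between the tips of the shut fingers; the grasp point (between the pads) lies 19 mm behind it; z points along the fingers, y is the line along which they close (so a half turn about z gives the same grasp; the last joint's range is limited). The gripper opens to 85 mm and grips with 20 to 120 N. Pads are 22 mm wide; open, the fingers measure 114 mm over their backs; the gripper's body (76 mm by 85 mm) begins 54 mm behind the grasp point. The pads swing forward as they close: fully open they stand 13 mm farther back than shut.
Start: joints at [-1.18, 0.599, -0.003, 1.599, 0.002, 0.943, -0.08], TCP at [326.923, 647.105, 231.275] pointing down, gripper open.
Joint ranges: [-2.57, 2.57], [-0.35, 1.97], [-1.29, 1.29], [0.11, 2.56], [-1.05, 4.19], [0.11, 1.86], [-2.63, 2.63]. Speed limits (rad/s): [2.22, 2.22, 3.01, 3.01, 3.14, 3.14, 3.14].

### API

Orientations are given as a 3x3 rotation matrix whose columns are the frame's x, y, z axes.
In Python, from plant import r gives the robot as it stands.
- The arm moves only by the shell command python3 -m inch 'ROWS' [FORCE]. ROWS is JSON, a list of rows, each an object with "xyz": the shift along the world's x, y, z in cm, a list of three; "spin": the turn about the world's z in rad; "jaw": the gripper's target within -1 to 1 (fully open at 1, half-way at 0, shut at -1). In form: [{"xyz": [x, y, z], "spin": spin, "jaw": jaw}, ...]. A call has 1 to 10 rows; each row is the pose to reach, as a shift and turn from the pose commanded when the call began; what a row does not reach only later rows make up. A row lasts 1/8 s, in which the tool goes at most 62.5 mm and 10.7 degrees, less where a joint would pass 70% of its speed; a pose out of reach is approached as far as the arm can. A call with a gripper value outside its range is refused whole. The fingers move at their own pace and stop on an object; FORCE is the grip in N (left out, the last holds). Time passes only in rows, so rows that repeat a pose let the fingers close. It gives the time, the measured TCP pose, the force, the opening and the grip force at its end, in the units of the state.
- r.state(): the state, without advancing time (a new reading comes with each control period).
- r.capture(name): name is "side" or "top" or "wrist"; returns a dict with "frame" (400x640x3 uint8, red, green, blue), "fov_y" (degrees; the focal length in pixels is half the picture's height over the tangent of half this angle, whatever the lens; pixels are square), "cx", "cy" (the principal point, pixels), "camera_from_world" (4x4, takes a point from world to camera coordinates). Camera axes: x right, y up, looking along -z (the intrinsics and any distortion apply to the point x, -y, -z); pixel columns grow to the right and rows downward; lengths in mm; the calibration is good to about 2 mm. The wrist camera is an equidistant fisheye: a pixel r from the principal point sees the ray r / f radians off the axis. A picture is of the moment at which its call begins. There is no depth.
- r.finish_job(): hands the job in; it is judged then, once.
The state is a dict: "time_s": time; "qpos": joint angles; "dq": joint speeds; "joint_efforts": joint torques, N m; "tcp_pos": TCP position; "tcp_rot": TCP orientation; "ft_force": force on the tool from outside, world axes, zero at the start; "torque": the same for the moment, N m; "opening": finger opening in mm; "finger_force": force on a finger pad.
Only numpy, scipy, OpenCV 4.12 (cv2) and the standard library are available. Lean on these libraries where they do the work, as an engineer would, in place of code of your own. Each camera call takes 0.05 s, during which the arm holds its last target. There are 200 camera calls.

### The job

One of the three spice containers has been left standing out on the worktop. Push it low on its body so that it slides, upright and never lifted, into the free middle stall of the wooden spice rack; then push the rack's swinging gate fully shut across the front, leaving all three containers standing in their stalls and the other things on the worktop undisturbed.

Things in the scene. Friction and masses are not known exactly. Their poses are not given: they have to be found in the camera images.
- rack: light wooden spice rack, 202 wide (y), 75 mm deep (x), fixed, no floor. Origin: centre of the underside; x to its back, y to its left seen from the open front. Back board 85 high, inner face x=+25.5. Ends 60 high, front edges x=-37.5. Three stalls 58 wide at y=-64, 0, +64; partitions between them 6 thick, 45 high, x=-24.5 to +25.5. The middle stall is always the free one
- free_stall (a point): the point on the worktop where the middle of a container stands when it is pushed home in the free middle stall (2 mm behind the rack's origin; a container against the back board stands about 1 mm farther in); axes as the rack's
- gate (a joint): hinge of the gate in rad, vertical axis at the rack's right front (seen from its open side): 0 = shut (a stop; the bar then crosses the front of all three stalls), grows as it opens outwards, away from the stalls, up to 2.0; at pi/2 it stands straight out from the rack's front. Stays where it is left (0.04 N m of friction). Starts open at 1.5 to 1.75
- gate_hinge (a point): on the hinge axis, 30 mm above the worktop; in the rack's frame x=-43.5, y=-102 mm. The gate is a light wooden bar, 8 mm thick, from 15 to 45 mm above the worktop, from 10 to 198 mm from the axis, which lies in its middle plane. A small brass knob stands 21 mm out of its outer face (the side away from the stalls) at 184 mm from the axis
- gate_end (a point): free end of the gate, on its middle plane, 197 mm from the hinge axis, 30 mm above the worktop
- jar_a_mid (a point): half-way up (53 mm) a glass spice jar with a red cap, 45 mm across (42 mm at the foot), 106 mm high, about 0.11 kg; z is its upright axis. Tips over if pushed well above a third of its height. It may be the one left out
- jar_b_mid (a point): half-way up (53 mm) a second, alike spice jar with a red cap, same size. It may be the one left out
- shaker_mid (a point): half-way up (45 mm) a clear salt shaker with a grey top, 44 mm across at the foot, 90 mm high, about 0.1 kg; z is its upright axis. It may be the one left out
- matches: loose red matchbox lying flat, 56x36x15 mm, origin at the centre of its underside; to be left alone
- timer: loose white egg timer, 65 mm across, 50 mm high, origin at the centre of its underside; to be left alone
- candle_20: loose tea light, 38 mm across, 15 mm high, origin at the centre of its underside; to be left alone
There are look-alikes about, which are no part of the job. What is shaped like the part that bears shaker_mid but purple is not meant.

How it is judged (in metres and radians):
At the end, for the whole second after the job is handed in: The gate is shut to within 0.05 rad; all three containers stand upright (within 0.12 rad) on the worktop inside the rack's stalls, behind the gate, at rest (value of joint gate below 0.05 rad and x of jar_a_mid in the frame of rack between -0.02 and 0.012 m and y of jar_a_mid in the frame of rack between -0.08 and 0.08 m and x of jar_b_mid in the frame of rack between -0.02 and 0.012 m and y of jar_b_mid in the frame of rack between -0.08 and 0.08 m and x of shaker_mid in the frame of rack between -0.02 and 0.012 m and y of shaker_mid in the frame of rack between -0.08 and 0.08 m and angle between each of jar_a_mid, jar_b_mid, shaker_mid's own z axis and vertical below 0.12 rad and height (world z) of each of jar_a_mid, jar_b_mid below 0.057 m and height (world z) of shaker_mid below 0.049 m and linear speed of each of jar_a, jar_b, shaker below 0.02 m/s); the robot touches nothing.
It fails at once if a spice container is tipped (leans more than 0.35 rad) (angle between any of jar_a_mid, jar_b_mid, shaker_mid's own z axis and vertical above 0.35 rad).
It fails at once if a spice container is lifted off the worktop (more than 12 mm) (height (world z) of any of jar_a_mid, jar_b_mid above 0.065 m or height (world z) of shaker_mid above 0.057 m).
It fails at once if another loose thing on the worktop is moved by more than 25 mm (distance of any of matches, timer, candle_20 from where it was at the start of the episode above 0.025 m).
It also fails if it takes over 58 s, if anything falls off the work surface, if the arm or the gripper's body presses on something with over 40 N, if the wrist force passes 120 N, or if a joint passes its speed limit or range.

## Working session

There is one attempt and no reset: what is moved stays moved. The work goes in short steps, Python scripts to look and compute and a shell command to move; the robot and the scene stay as the last step left them, time stands still between calls to the robot, and variables do not carry over. Pictures are saved under pics/ and viewed, at most 10 in all, crops included, and the job is handed in when it is done.

```bash
mkdir -p pics; ls
cat > h.py <<'E'
import numpy as np,cv2,json
from plant import r
def cap(n,f):
    c=r.capture(n); cv2.imwrite(f'pics/{f}.png',c['frame'][:,:,::-1]); 
    np.save(f'pics/{f}.npy',c,allow_pickle=True); return c
def ld(f): return np.load(f'pics/{f}.npy',allow_pickle=True).item()
def ray(c,u,v,z):
    f=200/np.tan(np.radians(c['fov_y'])/2)
    T=np.array(c['camera_from_world']);R=T[:3,:3];o=-R.T@T[:3,3]
    d=R.T@np.array([(u-c['cx'])/f,-(v-c['cy'])/f,-1]); return o+d*(z-o[2])/d[2]
def proj(c,p):
    f=200/np.tan(np.radians(c['fov_y'])/2);T=np.array(c['camera_from_world'])
    q=T[:3,:3]@np.array(p)+T[:3,3]; return np.array([c['cx']-f*q[0]/q[2],c['cy']+f*q[1]/q[2]])
E
python3 - <<'E'
from h import *
a=cap('top','top1');b=cap('side','side1')
for c in(a,b):print(c['fov_y'],c['cx'],c['cy'],np.array(c['camera_from_world']).round(2).tolist(), [k for k in c])
s=r.state();print(s['time_s'],s['tcp_pos'],s['tcp_rot'],s['opening'])
E
```

```text
pics
46.837608492439955 316.92484369627977 192.95845379671348 [[-0.08, -1.0, -0.0, 99.69], [0.97, -0.08, 0.21, -614.61], [-0.21, 0.01, 0.98, -1051.05], [0.0, 0.0, 0.0, 1.0]] ['frame', 'fov_y', 'cx', 'cy', 'camera_from_world']
52.04605412082384 323.43918019022163 198.57134814373717 [[0.86, -0.52, 0.01, -531.36], [0.26, 0.44, 0.86, -243.28], [-0.45, -0.73, 0.51, -598.6], [0.0, 0.0, 0.0, 1.0]] ['frame', 'fov_y', 'cx', 'cy', 'camera_from_world']
0.1 [326.72908664 646.69797589 230.46106645] [[-8.92604806e-01  4.50839639e-01 -5.29985068e-04]
 [ 4.50839921e-01  8.92603710e-01 -1.40788835e-03]
 [-1.61665239e-04 -1.49562634e-03 -9.99998868e-01]] 85.13520002186996
```

View pics/top1.png

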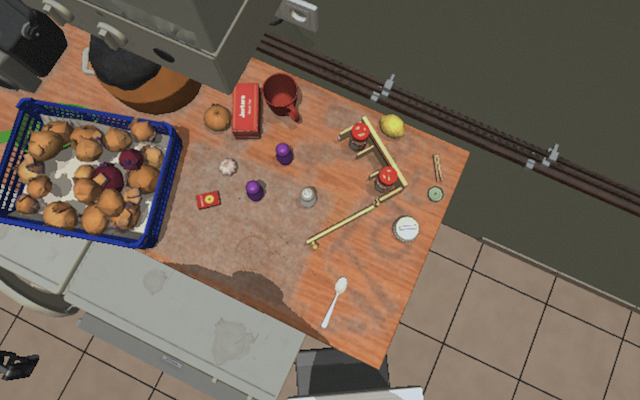

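View pics/side1.png

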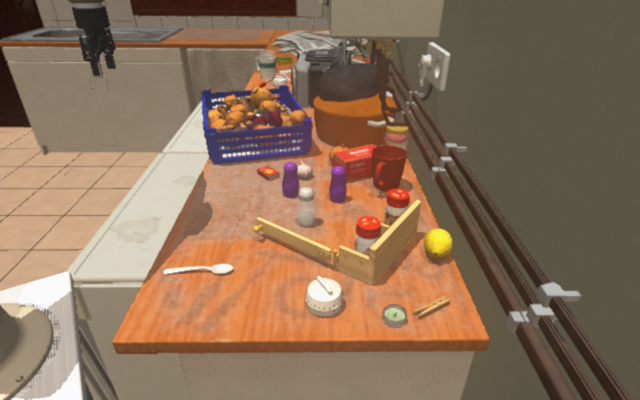

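Top view: the grey-topped shaker at (308,197) is the container left out. The look-alikes are the purple ones at (254,189) and (284,153). The two red-capped jars at (360,132) and (387,177) stand in the rack. The gate runs from about (378,203) to (312,242). I'll check this in one close crop.

Run:
```python
from h import *
c=ld('top1');i=c['frame'][105:255,235:435,::-1]
cv2.imwrite('pics/crop1.png',cv2.resize(i,(800,600),interpolation=cv2.INTER_CUBIC))
```

```text
(no output)
```

View pics/crop1.png

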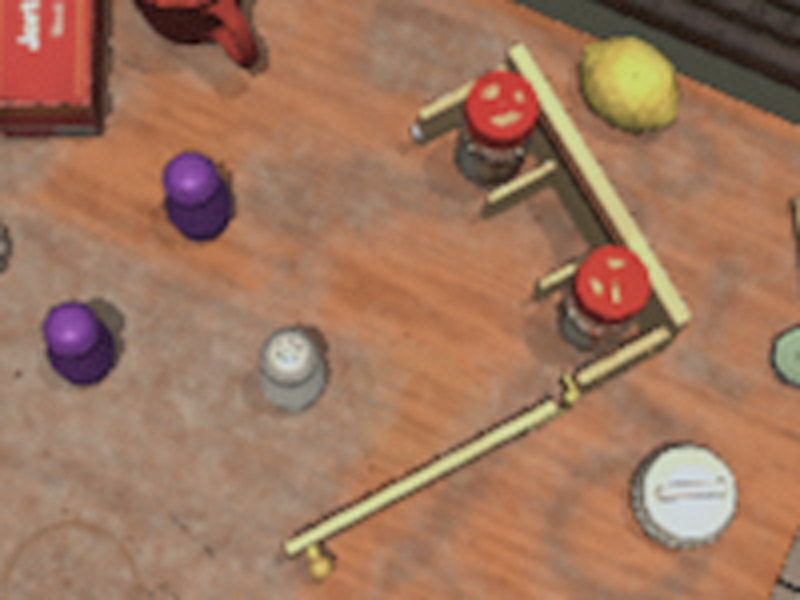

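```bash
cat > m.py <<'E'
from h import *
from scipy.optimize import least_squares
c=ld('top1')
P=lambda u,v:((u+.5)/4-.5+235,(v+.5)/4-.5+105)
obs=[((518,47),(31.5,101,85)),((684,317),(31.5,-101,85)),((488,204),(-24.5,32,45)),((540,290),(-24.5,-32,45)),((583,381),(-37.5,-98,60)),((422,112),(-37.5,98,60))]
def f(p,full=False):
    x,y,t=p;R=np.array([[np.cos(t),-np.sin(t)],[np.sin(t),np.cos(t)]])
    return np.concatenate([proj(c,[*(R@q[:2]+[x,y]),q[2]])-P(*o) for o,q in obs])
x0=ray(c,*P(560,230),0)
s=least_squares(f,[x0[0],x0[1],-.3]);x,y,t=s.x;print('rack',s.x,s.fun.round(1))
R=np.array([[np.cos(t),-np.sin(t)],[np.sin(t),np.cos(t)]])
tr=lambda p:(R.T@(p[:2]-np.array([x,y]))).round(1)
for n,uv,z in [('shtop',(291,350),88),('shbot',(294,390),8),('gend',(288,547),45),('gmid',(430,475),45),('knob',(320,567),30),('jarA',(502,107),106),('jarB',(613,283),106),('timer',(685,490),50),('purple1',(80,328),85),('purp2',(190,175),85)]:
    w=ray(c,*P(*uv),z);print(n,w.round(1),'rack',tr(w))
h=R@[-43.5,-102]+[x,y];print('hinge',h)
g=ray(c,*P(288,547),45)[:2]-h;a=R.T@g;print('len',np.hypot(*g),'open',np.arctan2(-a[0],a[1]))
print('free',R@[2,0]+[x,y])
cc=ld('side1');print('side check: shaker foot',proj(cc,[*ray(c,*P(291,350),88)[:2],0]),'rack corner',proj(cc,[*(R@[37.5,101]+[x,y]),85]),proj(cc,[*(R@[31.5,-101]+[x,y]),85]),'gend',proj(cc,[*(g+h),30]))
E
python3 m.py
```

```text
rack [696.10663709 -96.16612324  -1.14282691] [-0.5 -0.6  1.1  1.4  0.2 -1.   0.3 -1.  -0.5  0.3 -0.6  0.6]
shtop [620.   70.5  88. ] rack [-1.833e+02 -1.000e-01]
shbot [611.6  71.3   8. ] rack [-187.4   -7.4]
gend [508.4  82.2  45. ] rack [-240.2  -96.7]
gmid [544.8  -7.2  45. ] rack [-143.7 -100.7]
knob [496.3  64.   30. ] rack [-228.7 -115.3]
jarA [754.1 -67.5 106. ] rack [-2.  64.7]
jarB [ 640.2 -121.2  106. ] rack [ -0.4 -61.2]
timer [ 522.1 -159.4   50. ] rack [ -14.7 -184.6]
purple1 [644.7 194.9  85. ] rack [-286.2   74. ]
purp2 [734.3 123.1  85. ] rack [-183.6  125.7]
hinge [585.25242646 -98.92184184]
len 196.7905464782118 open 1.5439482986832336
free [696.93668551 -97.98574398]
side check: shaker foot [307.35375034 221.77256764] rack corner [421.64716832 199.90333199] [372.20627089 247.96513901] gend [258.60861044 222.22341661]
```

The choice is confirmed: the clear shaker with the grey top is at about (617,71) mm, and the side view agrees. I'll push with the back of the leading open finger, gripper y along the rack's x, so the gripper body stays clear of the tall jars. First I move over a point behind the shaker.

```bash
python3 -m inch '[{"xyz":[2.5,-5,0],"spin":0.1,"jaw":1},{"xyz":[5,-10,0],"spin":0.2,"jaw":1},{"xyz":[7.5,-15,0],"spin":0.35,"jaw":1},{"xyz":[10.2,-20,0],"spin":0.5,"jaw":1},{"xyz":[12.9,-25,0],"spin":0.65,"jaw":1},{"xyz":[15.5,-30,0],"spin":0.8,"jaw":1},{"xyz":[18,-35,0],"spin":0.896,"jaw":1},{"xyz":[20.5,-40,0],"spin":0.896,"jaw":1},{"xyz":[23,-45,0],"spin":0.896,"jaw":1},{"xyz":[25.1,-49,0],"spin":0.896,"jaw":1}]'
python3 - <<'E'
from h import *
c=cap('side','side2');i=c['frame'][60:260,180:440,::-1]
cv2.imwrite('pics/side2c.png',cv2.resize(i,(780,600),interpolation=cv2.INTER_CUBIC))
s=r.state();print(s['time_s'],s['tcp_pos'],s['tcp_rot'],s['qpos'])
E
```

```text
time_s: 1.35
tcp_pos: [578.6, 154.5, 231.0]
tcp_rot: [[-0.91, -0.414, -0.0], [-0.414, 0.91, -0.001], [0.001, -0.0, -1.0]]
ft_force: [0.1, 1.2, 0.1]
opening: 84.9
finger_force: 0.0
1.4 [581.42753856 147.90594527 230.83018578] [[-9.13000130e-01 -4.07958253e-01  9.09079955e-04]
 [-4.07958378e-01  9.12991227e-01 -4.12096741e-03]
 [ 8.51200640e-04 -4.13331056e-03 -9.99991096e-01]] [-0.18538512  0.45821834 -0.22907637  1.88457442  0.14418855  0.81516074
  1.50016761]
```

View pics/side2c.png

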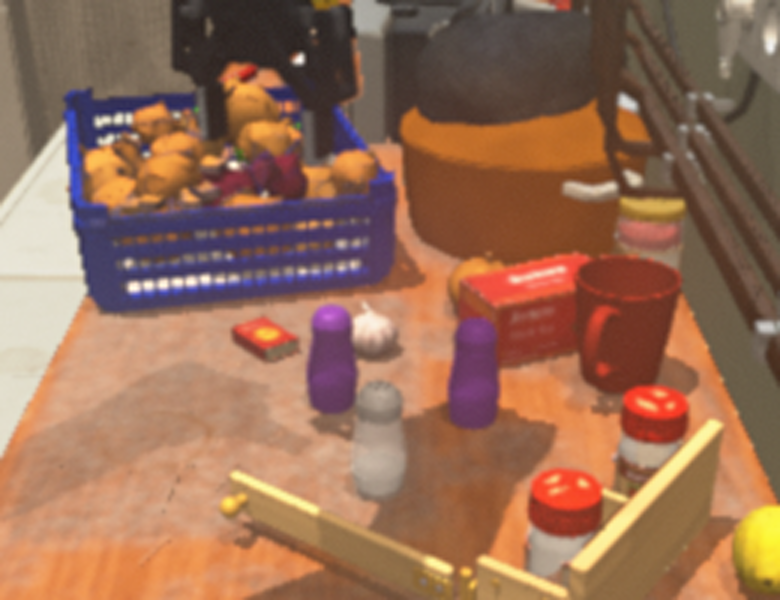

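Run:
```python
from h import *
c=ld('side2');s=r.state();p=s['tcp_pos'];R=np.array(s['tcp_rot'])
for d in(-80,-57,-42,42,57,80):
  print(d,[((proj(c,p+R[:,1]*d+[0,0,z])-[180,60])*3).round().tolist() for z in(0,13,40,60,73,100)])
i=c['frame'][0:130,200:340,::-1]
cv2.imwrite('pics/g.png',cv2.resize(i,(646,600),interpolation=cv2.INTER_CUBIC))
```

```text
-80 [[367.0, 193.0], [367.0, 175.0], [366.0, 134.0], [366.0, 103.0], [365.0, 83.0], [364.0, 39.0]]
-57 [[340.0, 186.0], [339.0, 168.0], [338.0, 128.0], [337.0, 97.0], [337.0, 77.0], [335.0, 34.0]]
-42 [[322.0, 182.0], [322.0, 163.0], [320.0, 124.0], [319.0, 93.0], [318.0, 73.0], [317.0, 30.0]]
42 [[230.0, 158.0], [229.0, 140.0], [226.0, 102.0], [224.0, 73.0], [222.0, 53.0], [219.0, 12.0]]
57 [[214.0, 154.0], [213.0, 136.0], [210.0, 98.0], [207.0, 69.0], [206.0, 50.0], [202.0, 9.0]]
80 [[191.0, 147.0], [189.0, 130.0], [186.0, 92.0], [183.0, 64.0], [182.0, 45.0], [178.0, 5.0]]
```

View pics/g.png

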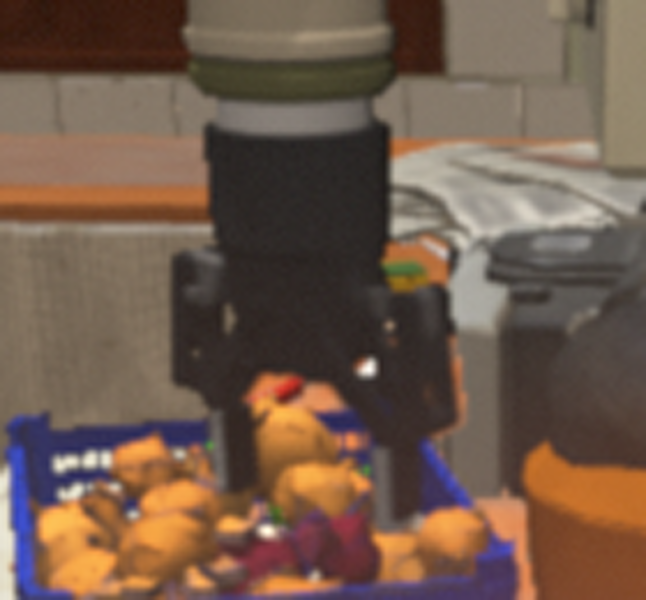

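The knuckles stick out past the finger backs, so they would hit the shaker's head. I'm changing plan: turn the gripper crosswise with the jaws about 20 mm apart, as a self-centring cup low on the foot. I'll lift the tool slightly for the last part so the body clears the jars.

```bash
python3 -m inch '[{"xyz":[0.5,-1,-1],"spin":-0.18,"jaw":-0.53},{"xyz":[1,-2,-2],"spin":-0.36,"jaw":-0.53},{"xyz":[1.5,-3,-3],"spin":-0.54,"jaw":-0.53},{"xyz":[2,-4.2,-4],"spin":-0.72,"jaw":-0.53},{"xyz":[2,-4.2,-5],"spin":-0.9,"jaw":-0.53},{"xyz":[2,-4.2,-6],"spin":-1.08,"jaw":-0.53},{"xyz":[2,-4.2,-7],"spin":-1.26,"jaw":-0.53},{"xyz":[2,-4.2,-8],"spin":-1.44,"jaw":-0.53},{"xyz":[2,-4.2,-9],"spin":-1.571,"jaw":-0.53},{"xyz":[2,-4.2,-10],"spin":-1.571,"jaw":-0.53}]'
python3 -m inch '[{"xyz":[0,0,-3],"spin":0,"jaw":-0.53},{"xyz":[0,0,-6],"spin":0,"jaw":-0.53},{"xyz":[0,0,-9],"spin":0,"jaw":-0.53},{"xyz":[0,0,-10.9],"spin":0,"jaw":-0.53},{"xyz":[0,0,-10.9],"spin":0,"jaw":-0.53}]'
python3 - <<'E'
from h import *
a=cap('top','top2');b=cap('side','side3')
i=np.hstack([cv2.resize(a['frame'][120:250,240:410,::-1],(400,306),interpolation=cv2.INTER_CUBIC),cv2.resize(b['frame'][120:273,220:420,::-1],(400,306),interpolation=cv2.INTER_CUBIC)])
cv2.imwrite('pics/c3.png',i)
E
```

```text
time_s: 2.65
tcp_pos: [597.7, 115.6, 130.6]
tcp_rot: [[-0.416, 0.909, -0.0], [0.909, 0.416, -0.0], [-0.0, -0.001, -1.0]]
ft_force: [-0.2, 0.6, -0.1]
opening: 19.9
finger_force: 0.0
time_s: 3.28
tcp_pos: [597.2, 114.9, 21.0]
tcp_rot: [[-0.416, 0.909, -0.002], [0.909, 0.416, -0.0], [0.001, -0.002, -1.0]]
ft_force: [-0.5, -0.1, 0.5]
opening: 20.0
finger_force: 0.0
```

View pics/c3.png

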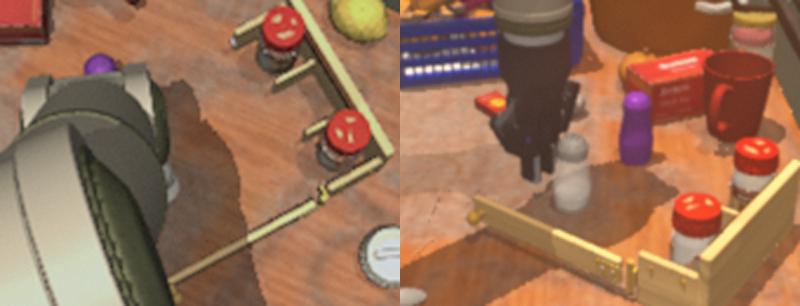

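Side view: the fingers stand just behind the foot of the shaker, with the gate and purple containers clear. Now I push slowly along the rack's +x (0.415, -0.910).

```bash
python3 -m inch '[{"xyz":[0.41,-0.91,0],"spin":0,"jaw":-0.53},{"xyz":[0.83,-1.82,0],"spin":0,"jaw":-0.53},{"xyz":[1.24,-2.73,0],"spin":0,"jaw":-0.53},{"xyz":[1.66,-3.64,0],"spin":0,"jaw":-0.53},{"xyz":[2.07,-4.55,0],"spin":0,"jaw":-0.53},{"xyz":[2.49,-5.46,0],"spin":0,"jaw":-0.53},{"xyz":[2.9,-6.37,0],"spin":0,"jaw":-0.53},{"xyz":[3.32,-7.28,0],"spin":0,"jaw":-0.53},{"xyz":[3.73,-8.19,0],"spin":0,"jaw":-0.53},{"xyz":[4.15,-9.1,0],"spin":0,"jaw":-0.53}]'
python3 - <<'E'
from h import *
a=cap('top','top4');b=cap('side','side4')
i=np.hstack([cv2.resize(a['frame'][120:250,240:410,::-1],(400,306),interpolation=cv2.INTER_CUBIC),cv2.resize(b['frame'][120:273,220:420,::-1],(400,306),interpolation=cv2.INTER_CUBIC)])
cv2.imwrite('pics/c4.png',i)
E
```

```text
time_s: 4.62
tcp_pos: [639.7, 23.5, 22.2]
tcp_rot: [[-0.415, 0.91, -0.0], [0.91, 0.415, -0.0], [-0.0, -0.0, -1.0]]
ft_force: [0.2, 1.2, 1.1]
opening: 20.2
finger_force: 0.7
```

View pics/c4.png

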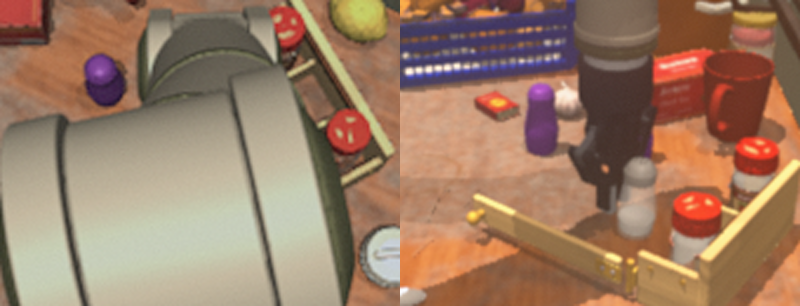

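The shaker is upright and centred in the cup. Next 65 mm more.

```bash
python3 -m inch '[{"xyz":[0.41,-0.91,0],"spin":0,"jaw":-0.53},{"xyz":[0.83,-1.82,0],"spin":0,"jaw":-0.53},{"xyz":[1.24,-2.73,0],"spin":0,"jaw":-0.53},{"xyz":[1.66,-3.64,0],"spin":0,"jaw":-0.53},{"xyz":[2.07,-4.55,0],"spin":0,"jaw":-0.53},{"xyz":[2.49,-5.46,0],"spin":0,"jaw":-0.53},{"xyz":[2.7,-5.92,0],"spin":0,"jaw":-0.53},{"xyz":[2.28,-5.0,0],"spin":0,"jaw":-0.53},{"xyz":[2.28,-5.0,1.35],"spin":0,"jaw":-0.53},{"xyz":[2.28,-5.0,1.35],"spin":0,"jaw":-0.53}]'
python3 -m inch '[{"xyz":[0.25,-0.55,0],"spin":0,"jaw":-0.53},{"xyz":[0.5,-1.09,0],"spin":0,"jaw":-0.53},{"xyz":[0.7,-1.55,0],"spin":0,"jaw":-0.53},{"xyz":[0.91,-2.0,0],"spin":0,"jaw":-0.53},{"xyz":[0.91,-2.0,0],"spin":0,"jaw":-0.53}]'
python3 - <<'E'
from h import *
b=cap('side','side5');cap('top','top5')
i=b['frame'][160:280,300:460,::-1]
cv2.imwrite('pics/c5.png',cv2.resize(i,(800,600),interpolation=cv2.INTER_CUBIC))
E
```

```text
time_s: 5.98
tcp_pos: [663.0, -25.3, 37.3]
tcp_rot: [[-0.416, 0.909, 0.002], [0.909, 0.416, 0.0], [-0.001, 0.002, -1.0]]
ft_force: [0.4, -0.5, -0.1]
opening: 19.9
finger_force: 0.0
time_s: 6.6
tcp_pos: [671.4, -46.6, 35.6]
tcp_rot: [[-0.414, 0.91, -0.0], [0.91, 0.414, -0.0], [-0.0, -0.0, -1.0]]
ft_force: [-0.6, -0.5, 0.2]
opening: 20.1
finger_force: 0.2
```

View pics/c5.png

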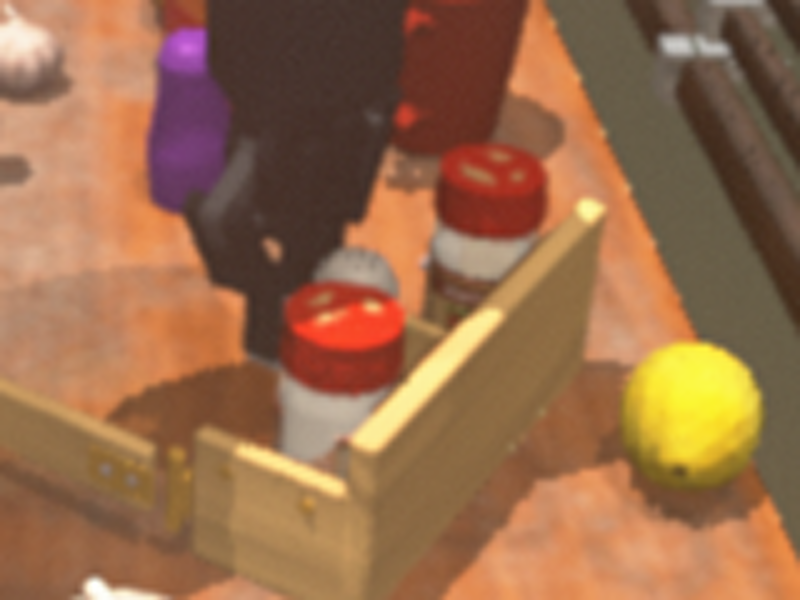

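The shaker's head is at crop (357,255), upright and between the jars, with the gripper clear of the jars. Now 15 mm more, then back off and look.

```bash
python3 -m inch '[{"xyz":[0.2,-0.45,0],"spin":0,"jaw":-0.53},{"xyz":[0.4,-0.9,0],"spin":0,"jaw":-0.53},{"xyz":[0.6,-1.3,0],"spin":0,"jaw":-0.53},{"xyz":[0.7,-1.55,0],"spin":0,"jaw":-0.53},{"xyz":[0.7,-1.55,0],"spin":0,"jaw":-0.53}]'
python3 -m inch '[{"xyz":[-1.2,2.7,0],"spin":0,"jaw":-0.53},{"xyz":[-2.9,6.4,1],"spin":0,"jaw":-0.53},{"xyz":[-4.6,10,5],"spin":0,"jaw":-0.53},{"xyz":[-6.2,13.6,9],"spin":0,"jaw":-0.53},{"xyz":[-9,17,13],"spin":0,"jaw":-0.53},{"xyz":[-14,18,14],"spin":0,"jaw":-0.53},{"xyz":[-18,18,14],"spin":0,"jaw":-0.53},{"xyz":[-18,18,14],"spin":0,"jaw":-0.53}]'
python3 - <<'E'
from h import *
a=cap('top','top6');b=cap('side','side6')
i=np.hstack([cv2.resize(a['frame'][105:255,235:435,::-1],(400,300),interpolation=cv2.INTER_CUBIC),cv2.resize(b['frame'][160:280,300:460,::-1],(400,300),interpolation=cv2.INTER_CUBIC)])
cv2.imwrite('pics/c6.png',cv2.resize(i,(800,300)))
E
```

```text
time_s: 7.32
tcp_pos: [678.4, -61.8, 35.7]
tcp_rot: [[-0.415, 0.91, 0.0], [0.91, 0.415, -0.0], [-0.0, 0.0, -1.0]]
ft_force: [-0.5, 0.9, -0.1]
opening: 19.7
finger_force: 0.2
time_s: 8.32
tcp_pos: [495.4, 118.8, 176.2]
tcp_rot: [[-0.417, 0.909, -0.002], [0.909, 0.417, 0.0], [0.001, -0.001, -1.0]]
ft_force: [1.1, -0.1, -0.6]
opening: 19.8
finger_force: 0.0
```

View pics/c6.png

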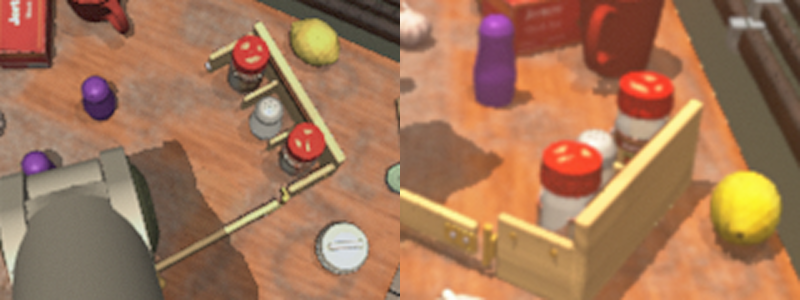

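```bash
cat >> m.py <<'E'
print('-----')
for uv in[(536,222)]:print('shaker',tr(ray(c,*P(*uv),84)))
b=r.state()['tcp_pos'];print(b)
for th in[1.54,1.35,1.15,.95,.75,.55,.4,.25,.12,.05,0,-.015]:
    g=np.array([-np.sin(th),np.cos(th)]);n=np.array([-np.cos(th),-np.sin(th)])
    q=np.array([-43.5,-102])+145*g+n*(4+11*np.cos(th)+14.5*abs(np.sin(th)))
    w=R@q+[x,y]
    if th==1.54:
        w0=R@(q+[0,-15])+[x,y];print('start',w0.round(1),'shift cm',((w0-b[:2])/10).round(2))
    print(th,q.round(),w.round(1),'cm from start',((w-w0)/10).round(2))
E
python3 m.py|sed -n '/---/,$p'
```

```text
-----
shaker [-15.5  -2.6]
[498.90757849 118.79918497 176.18257068]
start [498.2  21.3] shift cm [-0.08 -9.75]
1.54 [-189. -116.] [511.8  27.5] cm from start [1.36 0.62]
1.35 [-189.  -90.] [535.3  38.7] cm from start [3.72 1.75]
1.15 [-185.  -63.] [562.5  45.9] cm from start [6.43 2.46]
0.95 [-174.  -36.] [591.3  47.6] cm from start [9.31 2.64]
0.75 [-158.  -11.] [620.5  43.4] cm from start [12.23  2.21]
0.55 [-137.   11.] [648.9  33. ] cm from start [15.07  1.18]
0.4 [-118.   24.] [668.8  21.3] cm from start [17.06 -0.  ]
0.25 [-97.  34.] [686.7   6.2] cm from start [18.86 -1.5 ]
0.12 [-77.  40.] [700.3  -9.2] cm from start [20.22 -3.04]
0.05 [-66.  42.] [706.8 -18.3] cm from start [20.86 -3.96]
0 [-58.  43.] [710.9 -25.1] cm from start [21.28 -4.64]
-0.015 [-57.  43.] [712.  -26.8] cm from start [21.38 -4.81]
```

```bash
cat >> m.py <<'E'
print('=====')
q=ld('side5');print('c5',tr(ray(q,371.3,213.5,83)))
q=ld('side6');print('c6',tr(ray(q,378.4,216.5,83)))
for z in(80,88):print('top',tr(ray(c,*P(536,219),z)))
print('jars ref side6',tr(ray(q,300+(571-400)/2.5,160+150/2.5,106)),tr(ray(q,300+(645-400)/2.5,160+82/2.5,106)))
E
python3 m.py|sed -n '/===/,$p'
```

```text
=====
c5 [-24.2  -2.4]
c6 [-7.7 -3.8]
top [-13.6  -0.2]
top [-15.5  -1.8]
jars ref side6 [ -2.1 -56.9] [-1.3 64.9]
```

The shaker's centre is at about x -8 to -15 mm in the rack, upright and within limits. Now the gate: first to its outer side, jaws shut.

```bash
python3 -m inch '[{"xyz":[0,-5,0],"spin":0,"jaw":-1},{"xyz":[-0.1,-9.8,0],"spin":0,"jaw":-1},{"xyz":[-0.1,-9.8,-5],"spin":0,"jaw":-1},{"xyz":[-0.1,-9.8,-10],"spin":0,"jaw":-1},{"xyz":[-0.1,-9.8,-14.1],"spin":0,"jaw":-1},{"xyz":[-0.1,-9.8,-14.1],"spin":0,"jaw":-1}]'
```

```text
time_s: 9.18
tcp_pos: [496.9, 19.9, 32.1]
tcp_rot: [[-0.414, 0.91, -0.005], [0.91, 0.414, -0.001], [0.001, -0.004, -1.0]]
ft_force: [-0.1, -0.3, 0.1]
opening: 0.3
finger_force: 0.0
```

```bash
python3 -m inch '[{"xyz":[0,0,0.1],"spin":0,"jaw":-1},{"xyz":[1.4,0.6,0.1],"spin":0,"jaw":-1},{"xyz":[2.5,1.2,0.1],"spin":0,"jaw":-1},{"xyz":[3.7,1.75,0.1],"spin":0,"jaw":-1},{"xyz":[5.1,2.1,0.1],"spin":0,"jaw":-1},{"xyz":[6.4,2.5,0.1],"spin":0,"jaw":-1},{"xyz":[7.9,2.6,0.1],"spin":0,"jaw":-1},{"xyz":[9.3,2.6,0.1],"spin":0,"jaw":-1},{"xyz":[10.8,2.4,0.1],"spin":0,"jaw":-1},{"xyz":[12.2,2.2,0.1],"spin":0,"jaw":-1}]'
python3 -m inch '[{"xyz":[1.4,-0.5,0],"spin":0,"jaw":-1},{"xyz":[2.8,-1.0,0],"spin":0,"jaw":-1},{"xyz":[3.9,-1.6,0],"spin":0,"jaw":-1},{"xyz":[4.8,-2.2,0],"spin":0,"jaw":-1},{"xyz":[5.8,-3.0,0],"spin":0,"jaw":-1},{"xyz":[6.6,-3.7,0],"spin":0,"jaw":-1},{"xyz":[7.3,-4.5,0],"spin":0,"jaw":-1},{"xyz":[8.0,-5.2,0],"spin":0,"jaw":-1},{"xyz":[8.3,-5.7,0],"spin":0,"jaw":-1},{"xyz":[8.6,-6.15,0],"spin":0,"jaw":-1}]'
```

```text
time_s: 10.42
tcp_pos: [620.3, 42.2, 35.7]
tcp_rot: [[-0.415, 0.91, -0.0], [0.91, 0.415, -0.0], [-0.0, -0.0, -1.0]]
ft_force: [0.4, -0.4, 0.2]
opening: 0.2
finger_force: 0.2
time_s: 11.68
tcp_pos: [705.4, -19.1, 35.8]
tcp_rot: [[-0.415, 0.91, -0.0], [0.91, 0.415, 0.0], [0.0, -0.0, -1.0]]
ft_force: [-1.1, -0.1, -1.0]
opening: 0.1
finger_force: 0.2
```

```bash
python3 -m inch '[{"xyz":[0.12,-0.27,0],"spin":0,"jaw":-1},{"xyz":[0.25,-0.55,0],"spin":0,"jaw":-1},{"xyz":[0.37,-0.82,0],"spin":0,"jaw":-1},{"xyz":[0.37,-0.82,0],"spin":0,"jaw":-1}]'
```

```text
time_s: 12.18
tcp_pos: [708.3, -25.2, 35.8]
tcp_rot: [[-0.416, 0.909, -0.002], [0.909, 0.416, 0.002], [0.003, -0.001, -1.0]]
ft_force: [-3.1, 4.8, 3.0]
opening: 0.2
finger_force: 2.6
```

```bash
python3 -m inch '[{"xyz":[0.1,-0.2,0],"spin":0,"jaw":-1},{"xyz":[0.15,-0.3,0],"spin":0,"jaw":-1},{"xyz":[0.15,-0.3,0],"spin":0,"jaw":-1}]'
python3 -m inch '[{"xyz":[-0.4,0.9,0],"spin":0,"jaw":-1},{"xyz":[-1.6,3.6,0],"spin":0,"jaw":-1},{"xyz":[-4,8,3],"spin":0,"jaw":-1},{"xyz":[-8,12,8],"spin":0,"jaw":-1},{"xyz":[-12,16,12],"spin":0,"jaw":-1},{"xyz":[-17,19,14],"spin":0,"jaw":-1},{"xyz":[-21,22,14],"spin":0,"jaw":-1},{"xyz":[-21,22,14],"spin":0,"jaw":-1},{"xyz":[-21,22,14],"spin":0,"jaw":-1}]'
python3 - <<'E'
from h import *
a=cap('top','top7');b=cap('side','side7')
i=np.hstack([cv2.resize(a['frame'][105:225,315:435,::-1],(400,400),interpolation=cv2.INTER_CUBIC),cv2.resize(b['frame'][160:280,320:440,::-1],(400,400),interpolation=cv2.INTER_CUBIC)])
cv2.imwrite('pics/c7.png',i)
E
```

```text
time_s: 12.55
tcp_pos: [708.4, -25.3, 35.7]
tcp_rot: [[-0.418, 0.909, -0.005], [0.909, 0.418, 0.005], [0.006, -0.002, -1.0]]
ft_force: [-6.6, 11.6, 6.8]
opening: -0.3
finger_force: 6.4
time_s: 13.68
tcp_pos: [500.9, 190.1, 176.1]
tcp_rot: [[-0.416, 0.909, 0.001], [0.909, 0.416, 0.0], [-0.0, 0.001, -1.0]]
ft_force: [0.0, -0.6, -0.1]
opening: -0.0
finger_force: 0.0
```

View pics/c7.png

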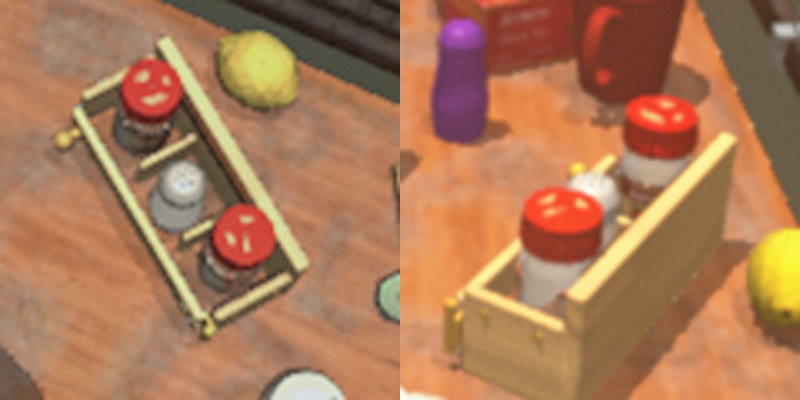

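```bash
cat >> m.py <<'E'
print('#####')
K=lambda u,v:(315+(u+.5)/3.333-.5,105+(v+.5)/3.333-.5)
for n,uv,z in[('gate end',(79,111),45),('gate near',(193,308),45),('shaker',(183,180),84),('shaker foot mid',(176,210),15)]:print(n,tr(ray(c,*K(*uv),z)))
E
python3 m.py|sed -n '/###/,$p'
```

```text
#####
gate end [-43.1  93. ]
gate near [-45.8 -80.8]
shaker [-11.6  -0.5]
shaker foot mid [-11.7  -4.6]
```

The gate lies along x≈-44, so it is shut, and the shaker is at x≈-12, inside the limits. Handing in.

```bash
python3 -c "
from plant import r
print(r.finish_job())"
```

```text
the job is handed in; nothing more can be done
None
```

I handed the job in at about 14 s: the shaker was slid upright into the middle stall (about 12 mm in front of the rack's origin, within limits), the gate is pushed shut against its stop, and all three containers stand in their stalls. I saw nothing else on the worktop disturbed; the hand-in returned no verdict.

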